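# Slide the bath soap out of its sloping bay and shut it in its dish

## Task

Put the bath soap, the tablet with the two round ends, away: slide it out of its bay in the grey soap tray, pressing only gently so that it is not dented, lay it flat in the open yellow soap dish and shut the lid fully. Leave the square-cornered washing bar and the round pumice stone in their bays and do not disturb the lota, the mug or the heel scraper.

Things in the scene. Friction and masses are not known exactly. Their poses are not given: they have to be found in the camera images.
- soap: bath soap: cream tablet 78 mm long, 50 wide, 24 thick, flat faces, half-round ends (flanks straight only in the middle 28 mm), 70-130 g, slippery (friction about 0.35 on tray and dish, far more on rubber fingertips). Origin: centre of underside; x along its length, y across, z out of its upper face. Starts lying on the sloping floor at the back of any one bay; stays where it is left on the slope
- soap_mid (a point): the middle of the bath soap, 12 mm above its underside. A closed fingertip pressed on the upper face with some 6 to 12 N draws the soap along with it; with 3 N or less the fingertip slips over it
- washing_bar: square-cornered cake of washing soap of the same cream colour, 78 x 50 x 24 mm, in another bay; origin at the centre of its underside, axes as for soap; stays in its bay
- pumice: round grey pumice stone, diameter 50 mm, 24 mm thick, in the third bay; origin at the centre of its underside; stays in its bay
- tray: grey soap tray fixed on the step (top of the step 40 mm above the work surface), 184 mm wide (y), 155 deep (x, pointing to the back, away from the robot). Origin: centre of underside; z up. Three bays side by side, 56 mm wide, centre lines at y = -60, 0, 60 mm, 4 mm walls between. Behind x = -10 mm the walls and the back wall stand 28 mm out of the floor; in front of it only 6 mm
- tray_lip (a point): middle of the tray's open front lip, on the bay floors' front edge, 40 mm above the tray's underside, at tray x = -73 mm; there is no front wall. The bay floors slope by 0.21 rad (12 degrees): highest here, falling straight to 8.5 mm above the underside at the back wall, tray x = 73 mm
- tray_apron (a point): point on the middle bay's floor at tray x = -34 mm, 31 mm above the tray's underside. In the deep back part a cake lies 4 mm below the walls' rim with 3 mm free on each side and its end within 4 mm of the back wall, so it cannot be pinched; drawn forward until its middle is about here it stands 18 mm above the low front walls
- dish: base of the yellow soap dish, fixed on the step: 106 mm long (x, pointing to the hinge side), 74 wide (y), only 12 high; walls and floor 3 mm (inside 100 x 68 mm). Origin: centre of underside, on the step's top; z up. The soap fits in lengthwise along x and then stands 15 mm above the rim
- lid (a joint): the dish's lid: 0 = shut, grows as it opens, starts at 1.7 to 1.92 rad (leaning back past upright), stop at 1.95. Hinge friction 0.06 N m: it stays where it is left and must be pushed right down. A shell 106 x 74 mm, 21 deep, clip tongue on its free end. Hinge line along dish y at dish x = 53 mm, 12.5 mm above the dish's underside. Shut, its top is 33.5 mm above the dish's underside
- lid_top (a point): point on the outer (top) face of the lid, on its centre line, 85 mm from the hinge end and 21 mm from the lid's open side
- lota: aluminium lota (round water pot), 108 mm across, 102 mm high, loose; origin at the centre of its underside
- mug: blue plastic bath mug, 100 mm across, 105 mm high, with a handle, loose; origin at the centre of its underside
- heel_scraper: steel heel scraper lying flat, 156 mm long, 12 mm thick, loose; origin under its middle, x along its length
Things that resemble listed ones, but are neither listed nor needed, are in the scene too. Leave any green or pink look-alike of the soap alone.

How it is judged:
By the outcome, as a careful person would: the job done as asked, in the order asked, and still so for the second after the job is handed in, with the robot touching nothing.
It also fails if it takes over 61 s, if anything falls off the work surface, if the arm or the gripper's body presses on something with over 40 N, if the wrist force passes 120 N, or if a joint passes its speed limit or range.

## Robot

A 7-joint arm with a two-finger parallel gripper is mounted at the origin on the work surface. World frame = base frame: x ahead of the robot, y to its left, z up, the work surface at z = 0. Lengths are in m, angles in rad, forces in N, time in s.
With the tool pointing down it reaches from about 0.4 to 0.925 m from the base axis. Payload 4.1 kg.
Tool frame: the origin (TCP) lies at the very end of the fingers, on their centre line; the grasp point (between the pads) lies 19 mm behind it (hold_point_z is the z of the grasp point in the tool frame, in m); z points along the fingers, y is the line along which they close (so a half turn about z gives the same grasp; the last joint's range is limited). The gripper opens to 85 mm and grips with 20 to 120 N. Pads are 22 mm wide; open, the fingers measure 114 mm over their backs; the gripper's body (76 mm by 85 mm) begins 54 mm behind the grasp point. The pads swing forward as they close: fully open they stand 13 mm farther back than shut.
Start: joints at [1.233, 0.398, 0.045, 1.537, -0.019, 1.207, -0.051], TCP at [0.154, -0.632, 0.231] pointing down, gripper open.
Joint ranges: [-2.82, 2.82], [-0.49, 2.23], [-1.37, 1.46], [0, 2.46], [-1.36, 4.5], [0.23, 2], [-2.94, 2.94]. Speed limits (rad/s): [2.57, 2.57, 3.14, 3.14, 3.14, 3.14, 3.14].

## Interface

Orientations are given as [roll, pitch, yaw] about the fixed x, y, z axes, in that order (R = Rz(yaw) Ry(pitch) Rx(roll)).
In Python, from workcell import * gives the robot as it stands.
- The arm moves only by the tool move_arm, never from a script. Its argument "motion" is text: rows parted by semicolons, each of 7 numbers parted by spaces: the shift along the tool's x, y, z in cm, then the turn, a rotation vector about the tool's x, y, z in degrees, then the gripper's target within -1 to 1 (shut at 1, half-way at 0, fully open at -1). In form: tx ty tz wx wy wz fingers; .... A call has 1 to 20 rows; each row is the pose to reach, as a shift and turn from the pose commanded when the call began, along the tool's axes at that moment; what a row does not reach only later rows make up. A row lasts 1/12 s, in which the tool goes at most 41.7 mm and 7.16 degrees, less where a joint would pass 70% of its speed; a pose out of reach is approached as far as the arm can. A call with a gripper value outside its range is refused whole. The fingers move at their own pace and stop on an object; "squeeze" is the grip in N (left out, the last holds). Time passes only in rows, so rows that repeat a pose let the fingers close. It gives the time, the measured TCP pose, the force, the opening and the grip force at its end, in the units of the state.
- read_state(): the state, without advancing time (a new reading comes with each control period).
- get_image(name): name is "side" or "top" or "wrist"; returns (picture, depth): 420x560x3 uint8, red, green, blue; 420x560 float32, m along the optical axis (not along the pixel's ray), 0 where there is no reading.
- camera_model(name): a dict with "fx", "fy", "cx", "cy" (pixels), "k1" (the pictures are not rectified: a ray, as slopes to the right and down, at radius r is drawn at 1 + k1 r^2 times it, then the intrinsics apply), "position" and "orientation" of the camera in the world. Camera axes: x right, y up, looking along -z (the intrinsics and any distortion apply to the point x, -y, -z); pixel columns grow to the right and rows downward; lengths in m; the calibration is good to about 2 mm. A picture is of the moment at which its call begins: read the wrist's pose just before it. camera_model takes no time and is no camera call; for the wrist camera it gives the pose at the moment of the call.
- sign_off(): hands the job in; it is judged then, once.
The state is a dict: "time_s": time; "qpos": joint angles; "joint_vel": joint speeds; "joint_torque": joint torques, N m; "tcp_pos": TCP position; "eef_rot": TCP orientation; "ft_force": force on the tool from outside, world axes, zero at the start; "ft_torque": the same for the moment, N m; "opening": finger opening in m; "grasp_force": force on a finger pad.
Only numpy, scipy, OpenCV 4.12 (cv2) and the standard library are available. Lean on these libraries where they do the work, as an engineer would, in place of code of your own. Each camera call takes 0.05 s, during which the arm holds its last target. There are 200 camera calls.

## Working session

There is one attempt and no reset: what is moved stays moved. The work goes in short steps, Python scripts to look and compute and a tool call to move; the robot and the scene stay as the last step left them, time stands still between calls to the robot, and variables do not carry over. Pictures are saved under pics/ and viewed, at most 10 in all, crops included, and the job is handed in when it is done.

Besides the shell and the picture viewer there is one more tool, called by a JSON object that holds its "method" and its "body", one argument or row to a line. move_arm: Moves the arm, as the interface text tells. Its arguments: {"type":"object","properties":{"motion":{"type":"string"},"squeeze":{"type":"number"}},"required":["motion"]}

```bash
mkdir -p pics; ls; cat > h.py <<'E'
from workcell import *
import numpy as np, cv2
from scipy.spatial.transform import Rotation as R
def rot(m):
    o=np.array(m["orientation"],float)
    if o.shape==(3,3): return o
    return R.from_euler('xyz',o).as_matrix() if o.size==3 else R.from_quat(o).as_matrix()
def rays(m,uv):
    uv=np.asarray(uv,float).reshape(-1,2)
    K=np.array([[m["fx"],0,m["cx"]],[0,m["fy"],m["cy"]],[0,0,1]])
    p=cv2.undistortPoints(uv.reshape(-1,1,2),K,np.array([m["k1"],0,0,0.])).reshape(-1,2)
    return np.c_[p[:,0],-p[:,1],-np.ones(len(p))]
def world(m,uv,d): # d depth along axis
    return rays(m,uv)*np.asarray(d).reshape(-1,1)@rot(m).T+np.array(m["position"])
def onz(m,uv,z):
    r=rays(m,uv)@rot(m).T; p=np.array(m["position"]); return p+r*((z-p[2])/r[:,2:])
def px(m,P):
    P=np.asarray(P,float).reshape(-1,3); c=(P-np.array(m["position"]))@rot(m)
    s=c[:,:2]/-c[:,2:]; r2=(s**2).sum(1,keepdims=True); s=s*(1+m["k1"]*r2)
    return np.c_[m["fx"]*s[:,0]+m["cx"], -m["fy"]*s[:,1]+m["cy"]]
E
python3 - <<'E'
from h import *
print(read_state())
for n in ("top","side"):
    m=camera_model(n); print(n,m)
    im,d=get_image(n); cv2.imwrite(f"pics/{n}0.png",im[...,::-1]); np.save(f"pics/{n}0.npy",d)
E
```

```text
pics
{'time_s': 0.0, 'qpos': array([ 1.23298386,  0.39919598,  0.04501753,  1.53788811, -0.01866422,
        1.20688505, -0.05066863]), 'joint_vel': array([-5.58931926e-04,  1.91948004e-03, -4.35621726e-04,  9.78883976e-04,
        1.08060654e-03,  2.47570426e-04,  5.52423232e-05]), 'joint_torque': array([-1.34990905e-04, -4.75126898e+01,  1.36448164e+00, -2.54223168e+01,
        1.13433291e-02,  9.26084700e-03,  1.12537145e-05]), 'tcp_pos': array([ 0.15362638, -0.63093203,  0.23025696]), 'eef_rot': array([-3.13964339e+00,  1.62436392e-04,  2.38983763e-01]), 'ft_force': array([-1.69076637, -0.04310407, -0.18762239]), 'ft_torque': array([ 0.01296911, -0.00320482,  0.02801926]), 'grasp_force': 0.0, 'opening': 0.08550079353903801}
top {'fx': 473.5213604186842, 'fy': 473.5213604186842, 'cx': 285.36325453960103, 'cy': 208.17711645504525, 'k1': 0.054889863367726964, 'position': array([0.23043443, 0.10801434, 1.3954729 ]), 'orientation': array([ 0.23628717, -0.00274263, -1.60494214])}
side {'fx': 534.6496947476595, 'fy': 534.6496947476595, 'cx': 279.7799221217516, 'cy': 205.7496651755298, 'k1': 0.0193077691336494, 'position': array([0.15833368, 1.07328731, 1.23895908]), 'orientation': array([ 7.37095507e-01,  1.19706420e-03, -2.76870064e+00])}
```

View pics/top0.png

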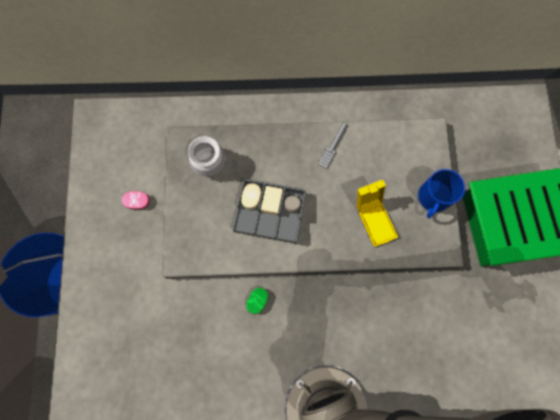

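View pics/side0.png

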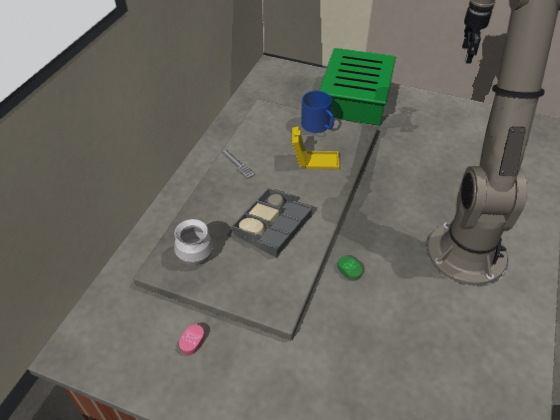

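The top view shows the tray around (270,210). The soap is in the left bay (250,195), the washing bar in the middle bay (272,200) and the pumice in the right bay (292,203). The dish base is around (379,228), with its lid open on the far side. I'll enlarge these areas.

```bash
python3 - <<'E'
from h import *
im=cv2.imread("pics/top0.png"); d=np.load("pics/top0.npy"); m=camera_model("top")
a=cv2.resize(im[170:250,225:315],None,fx=5,fy=5,interpolation=cv2.INTER_CUBIC)
b=cv2.resize(im[170:250,345:405],None,fx=5,fy=5,interpolation=cv2.INTER_CUBIC)
c=np.hstack([a,b])
cv2.imwrite("pics/crop.png",c)
# point clouds
vv,uu=np.mgrid[0:420,0:560]; uv=np.c_[uu.ravel(),vv.ravel()]; dd=d.ravel()
P=world(m,uv,dd).reshape(420,560,3)
hsv=cv2.cvtColor(im,cv2.COLOR_BGR2HSV)
print("step z",np.median(P[240:260,320:350,2]))
y=(hsv[...,0]>22)&(hsv[...,0]<33)&(hsv[...,1]>200)&(hsv[...,2]>90); y[:170]=0;y[250:]=0;y[:,:345]=0;y[:,405:]=0
c=(hsv[...,0]>15)&(hsv[...,0]<32)&(hsv[...,1]>40)&(hsv[...,1]<180)&(hsv[...,2]>150); c[:,320:]=0;c[:170]=0;c[225:]=0;c[:,:230]=0
n,l,s,ce=cv2.connectedComponentsWithStats(c.astype(np.uint8))
for i in range(1,n):
    if s[i,4]>50:
        q=P[l==i]; print(s[i],q.mean(0),q.std(0)); r=cv2.minAreaRect(onz(m,uv.reshape(420,560,2)[l==i],q[:,2].mean())[:,:2].astype(np.float32)*1000); print(r)
q=P[y]; print("yellow z hist",np.histogram(q[:,2],10))
low=q[q[:,2]<0.06]; print("dish",low.mean(0),cv2.minAreaRect(low[:,:2].astype(np.float32)*1000))
hi=q[q[:,2]>0.08]; print("lid hi",len(hi),hi.min(0),hi.max(0),hi.mean(0))
E
```

```text
step z 0.03904549069825236
[241 184  20  24 298] [0.58503794 0.19159451 0.08754589] [0.03634509 0.01665495 0.10775317]
((585.8351440429688, 191.98257446289062), (54.17643737792969, 68.04608154296875), 88.11282348632812)
[261 186  22  27 441] [0.57303332 0.13266457 0.0877966 ] [0.03613481 0.01509356 0.10845117]
((572.978271484375, 132.6054229736328), (50.38976287841797, 74.53558349609375), 76.07717895507812)
[287 197  12  12  57] [0.55310881 0.0695304  0.10366245] [0.04419617 0.00966027 0.17265935]
((552.5872802734375, 69.94576263427734), (23.781314849853516, 34.28394317626953), 57.77724075317383)
yellow z hist (array([1504,    0,    0,    0,    0,    0,    0,    0,    0,    6]), array([0.03356393, 0.16975483, 0.30594572, 0.44213662, 0.57832752,
       0.71451841, 0.85070931, 0.98690021, 1.12309111, 1.259282  ,
       1.3954729 ]))
dish [ 0.50509963 -0.17153658  0.04430758] ((527.9812622070312, -162.00238037109375), (177.0686492919922, 80.28173065185547), 21.199277877807617)
lid hi 333 [ 0.23043443 -0.17721468  0.08031559] [0.59956818 0.10801434 1.3954729 ] [ 0.56805951 -0.13434953  0.15622697]
```

View pics/crop.png

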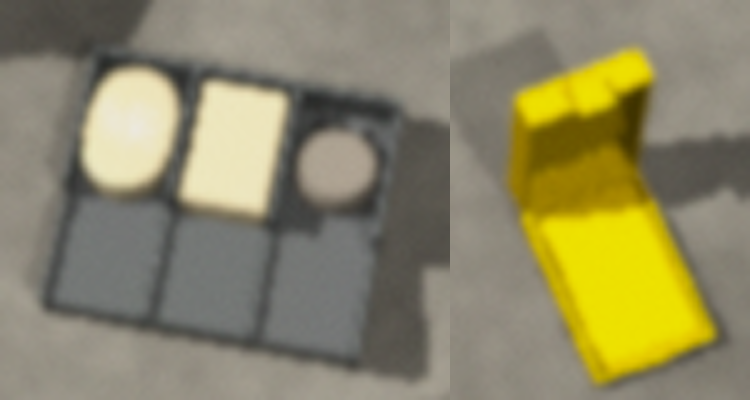

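The crop gives the tray corners at crop pixels (95,50), (400,100), (45,307) and (358,362). The dish front corners are (600,383) and (718,338). The lid's free end is (515,97) to (640,48) on the outer edge and (522,122) to (655,78) on the inner edge. Next I fit the poses and overlay them to check.

```bash
cat >> h.py <<'E'
def pose(p,L,z=0.04):
    c,s=np.cos(p[2]),np.sin(p[2]); L=np.asarray(L,float).reshape(-1,3)
    return np.c_[p[0]+c*L[:,0]-s*L[:,1],p[1]+s*L[:,0]+c*L[:,1],z+L[:,2]]
def lidpt(th,s,h,y):
    return [.053-s*np.cos(th)+h*np.sin(th),y,.0125+s*np.sin(th)+h*np.cos(th)]
E
python3 - <<'E'
from h import *
from scipy.optimize import least_squares
mt,ms=camera_model("top"),camera_model("side")
A=lambda l:np.array([[225+x/5-.4,170+y/5-.4] for x,y in l])
B=lambda l:np.array([[345+(x-450)/5-.4,170+y/5-.4] for x,y in l])
tu=A([(95,50),(400,100),(45,307),(358,362)])
TL=[[.0775,.092,.0365],[.0775,-.092,.0365],[-.0775,.092,.046],[-.0775,-.092,.046]]
r=least_squares(lambda p:(px(mt,pose(p,TL))-tu).ravel(),[.54,.13,-.2],x_scale=[.1,.1,1]); tray=r.x; print("tray",tray,r.fun.round(1))
du=B([(600,383),(718,338),(515,97),(640,48),(522,122),(655,78)])
DL=lambda th:[[-.053,.037,.0],[-.053,-.037,.0]]+[lidpt(th,.106,h,y) for h in (.021,0) for y in (.037,-.037)]
r=least_squares(lambda p:(px(mt,pose(p,DL(p[3])))-du).ravel(),[.5,-.16,.3,1.8],x_scale=[.1,.1,1,1]); dish=r.x; print("dish",dish,r.fun.round(1))
np.save("fit.npy",[*tray,*dish])
out=[]
for n,m,box in (("top",mt,(170,250,225,405)),("side",ms,(115,265,225,350))):
    im=cv2.imread(f"pics/{n}0.png"); k=4
    big=cv2.resize(im,None,fx=k,fy=k,interpolation=cv2.INTER_CUBIC)
    def poly(P,col):
        q=((px(m,P)+.5)*k).astype(np.int32); cv2.polylines(big,[q],True,col,1)
    poly(pose(tray,[TL[0],TL[1],TL[3],TL[2]]),(0,0,255))
    for yc in (.06,0,-.06): poly(pose(tray,[[-.073,yc+.028,.04],[-.073,yc-.028,.04],[.073,yc-.028,.0085],[.073,yc+.028,.0085]]),(0,255,0))
    t=np.linspace(0,2*np.pi,60); 
    for z in (0,.012): poly(pose(dish,[[.053,.037,z],[.053,-.037,z],[-.053,-.037,z],[-.053,.037,z]]),(255,0,0))
    for h in (0,.021): poly(pose(dish,[lidpt(dish[3],s,h,y) for s,y in((0,.037),(0,-.037),(.106,-.037),(.106,.037))]),(255,0,255))
    a,b,c,e=box; out.append(big[a*k:b*k,c*k:e*k]); print(out[-1].shape)
cv2.imwrite("pics/ov1.png",out[0]); cv2.imwrite("pics/ov2.png",out[1])
# depth checks
d=np.load("pics/top0.npy")
for nm,pt in (("soap",(250,195)),("bar",(272,200)),("apron L",(247,221)),("dishfloor",(381,232))):
    w=d[pt[1]-1:pt[1]+2,pt[0]-1:pt[0]+2]; p=world(mt,[pt],np.median(w))[0]; c,s=np.cos(tray[2]),np.sin(tray[2]); dd=p[:2]-tray[:2]
    print(nm,p.round(4),"tray xy",(c*dd[0]+s*dd[1]).round(4),(-s*dd[0]+c*dd[1]).round(4))
E
```

```text
tray [ 0.54245459  0.13896102 -0.20086114] [-0.6  0.1  1.   0.3 -1.2 -0.1  0.9 -0.4]
dish [ 0.49592231 -0.17505321  0.36323176  1.84850541] [-0.2  0.7 -0.6 -0.1 -0.2 -0.3 -0.7 -0.5  1.8  0.8 -0.1 -0.6]
(320, 720, 3)
(600, 500, 3)
soap [0.5893 0.1939 0.0798] tray xy 0.0349 0.0632
bar [0.5722 0.1311 0.0803] tray xy 0.0307 -0.0018
apron L [0.5151 0.2043 0.0707] tray xy -0.0398 0.0586
dishfloor [ 0.4761 -0.182   0.04  ] tray xy -0.001 -0.3277
```

View pics/ov1.png

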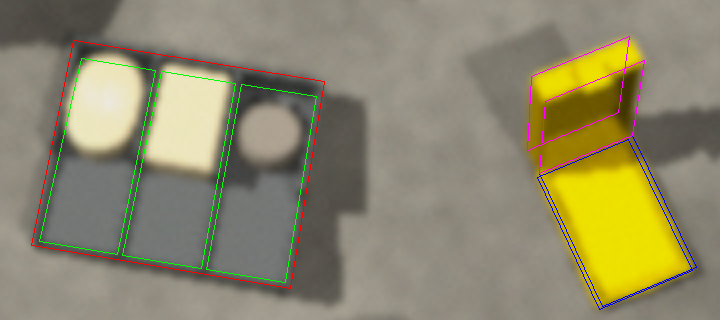

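View pics/ov2.png

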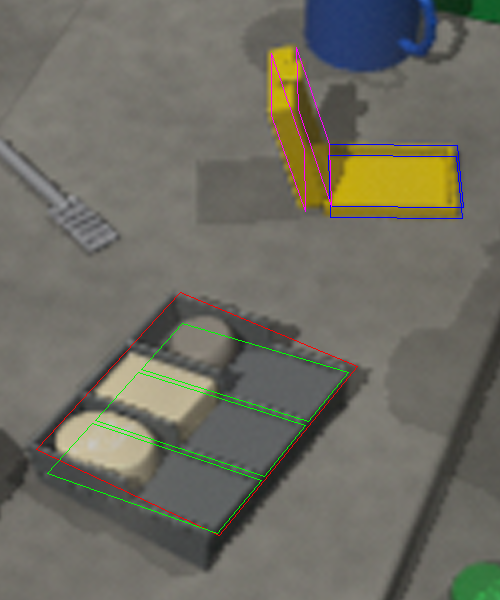

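The overlay fits both views within about 1 px (2 mm), and the depths agree with the geometry. Next I plan the approach above the soap, with the tool along the slope's normal.

```bash
cat >> h.py <<'E'
f=np.load("fit.npy"); tray,dish=f[:3],f[3:6]; TH=f[6]; AL=np.arctan(31.5/146)
def Rtray(): # tool normal to slope, tool x down-slope (towards the back)
    return R.from_euler('z',tray[2]).as_matrix()@np.array([[np.cos(AL),0,-np.sin(AL)],[0,-1,0],[-np.sin(AL),0,-np.cos(AL)]])
def Rdish(yaw=0): return R.from_euler('z',dish[2]+yaw).as_matrix()@np.diag([1,-1,-1.])
def onslope(x,y,h): # point h above the floor, along normal, over floor point tray x,y
    z=.04-(x+.073)*np.tan(AL); return pose(tray,[[x+h*np.sin(AL),y,z+h*np.cos(AL)]])[0]
def plan(P,Rt,p=None,R0=None):
    s=read_state(); p=s["tcp_pos"] if p is None else p; R0=R.from_euler('xyz',s["eef_rot"]).as_matrix() if R0 is None else R0
    t=R0.T@(np.array(P)-p)*100; w=np.degrees(R.from_matrix(R0.T@Rt).as_rotvec())
    print("t cm",t.round(2),"w deg",w.round(1),"rows",np.linalg.norm(t)/4.17,np.linalg.norm(w)/7.16)
E
python3 - <<'E'
from h import *
P=onslope(.0285,.06,.084); print(P, onslope(.0285,.06,.024)); plan(P+[0,0,0.04],Rtray()); plan(P,Rtray())
E
```

```text
[0.59971188 0.1885341  0.14021166] [0.58731225 0.19105874 0.08156121]
t cm [ 62.73 -69.06   5.13] w deg [  2.6 -11.9  25.1] rows 22.40762181619914 3.9008443398213095
t cm [ 62.73 -69.05   9.13] w deg [  2.6 -11.9  25.1] rows 22.479527661676002 3.9008443398213095
```

{"method": "move_arm", "body": {
  "motion": "3 -3.5 -2 0 0 0 1;6 -7 -2 0 0 0 1;9 -10 -2 0 0 2 1;12 -13 -2 0 0 4 1;15 -16.5 -2 0 0 6 1;18 -20 -2 0 0 8 1;21 -23 -2 0 0 10 1;24 -26.5 -2 0 0 12 1;27 -30 -2 0 0 14 1;30 -33 -2 0 0 16 1;33 -36.5 -2 0 0 18 1;36 -40 -2 0 0 20 1;39 -43 -2 0 0 22 1;42 -46 -2 0 0 25 1;45 -49.5 -2 0 -3 25 1;48 -53 -1 0 -6 25 1;51 -56 0 0 -8 25 1;54 -59.5 1 1 -10 25 1;57 -63 3 2 -12 25 1;60 -66 4 2.6 -11.9 25.1 1",
  "squeeze": 20
}}

```text
time_s: 1.77
tcp_pos: [0.5494, 0.0944, 0.208]
eef_rot: [3.141, 0.213, -0.202]
ft_force: [0.4, -0.1, 0.5]
opening: 0.0001
grasp_force: 0.0
```

```bash
python3 - <<'E'
from h import *
print(read_state()["ft_force"],read_state()["tcp_pos"]); plan(onslope(.0285,.06,.05),Rtray())
E
```

```text
[ 0.3983876  -0.08145216  0.49805899] [0.54936263 0.09438803 0.20799569]
t cm [  4.41 -10.24   9.37] w deg [ 0.   0.  -0.1] rows 3.4930317113345057 0.010587060808079368
```

{"method": "move_arm", "body": {
  "motion": "0 0 0 0 0 0 1;0 0 0 0 0 0 1;0 0 0 0 0 0 1"
}}

```text
time_s: 2.02
tcp_pos: [0.5475, 0.0923, 0.209]
eef_rot: [3.139, 0.212, -0.201]
ft_force: [-0.2, -0.8, 0.4]
opening: 0.0001
grasp_force: 0.0
```

```bash
python3 - <<'E'
from h import *
plan(onslope(.0285,.06,.05),Rtray())
im,d=get_image("wrist"); m=camera_model("wrist"); cv2.imwrite("pics/w1.png",im[...,::-1]); print(m["position"],m["orientation"])
E
```

```text
t cm [  4.56 -10.49   9.43] w deg [ 0.1 -0.  -0. ] rows 3.5554830576009615 0.019762073829394614
[0.65440803 0.07024074 0.33185804] [-0.52548611 -0.00344158 -1.77333051]
```

View pics/w1.png

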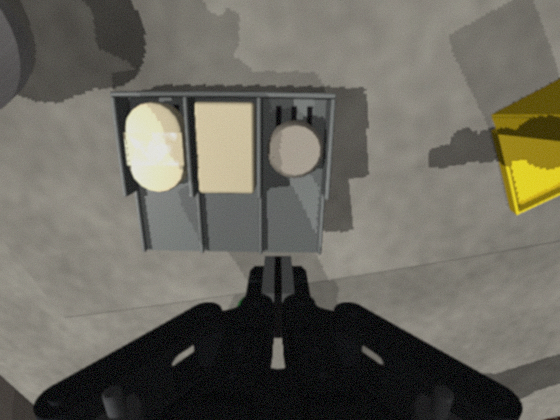

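The wrist view shows the soap centred at (155,147), the tray's front corners at (147,251) and (321,252), and its back corners at (113,94) and (334,97). I'll check these against the fit.

```bash
python3 - <<'E'
from h import *
m=camera_model("wrist")
TL=[[.0775,.092,.0365],[.0775,-.092,.0365],[-.0775,.092,.046],[-.0775,-.092,.046]]
print(px(m,pose(tray,TL)).round(1)); print("fit soap px",px(m,onslope(.0285,.06,.024)).round(1))
p=onz(m,[[155,147]],.0816)[0];print(p)
u=onz(m,[[113,94],[334,97]],.0765); v=onz(m,[[147,251],[321,252]],.086)
print(u,v, np.linalg.norm(u[0]-u[1]),np.linalg.norm(v[0]-v[1]))
for a in (u,v): e=a[0]-a[1]; print("yaw",np.arctan2(-e[0],e[1]))
print("centre",(u.mean(0)+v.mean(0))/2)
E
```

```text
[[109.5 104.1]
 [334.7 101.7]
 [145.2 260.3]
 [322.6 260.1]]
fit soap px [[155.5 156.5]]
[0.59538937 0.18815385 0.0816    ]
[[0.64346125 0.2072666  0.0765    ]
 [0.60376469 0.03349442 0.0765    ]] [[0.49577707 0.23766519 0.086     ]
 [0.45898647 0.06457712 0.086     ]] 0.1782486706618897 0.17695488360951767
yaw -0.2245864997893742
yaw -0.20943727928947053
centre [0.55049737 0.13575083 0.08125   ]
```

```bash
python3 - <<'E'
from h import *
m=camera_model("wrist"); im,d=get_image("wrist"); m2=camera_model("wrist"); print(m["position"],m["orientation"],m2["orientation"],read_state()["joint_vel"].round(4))
hsv=cv2.cvtColor(im[...,::-1].copy(),cv2.COLOR_BGR2HSV)
c=((hsv[...,0]>10)&(hsv[...,0]<35)&(hsv[...,1]>25)&(hsv[...,2]>140)|(im.min(2)>200)); c[220:]=0;c[:,:115]=0;c[:,265:]=0;c[:90]=0
n,l,s,ce=cv2.connectedComponentsWithStats(c.astype(np.uint8))
for i in range(1,n):
    if s[i,4]>500:
        v,u=np.nonzero(l==i); P=world(m,np.c_[u,v],d[v,u]); P=P[d[v,u]>0]; print(s[i],ce[i],np.median(P,0),np.percentile(P[:,2],[5,95]))
for q in ((60,200),(430,270),(172,225),(520,170),(230,225)): print(q,world(m,[q],np.median(d[q[1]-2:q[1]+3,q[0]-2:q[0]+3])))
E
```

```text
[0.65440803 0.07024074 0.33185804] [-0.52548611 -0.00344158 -1.77333051] [-0.52479667 -0.00335552 -1.77413511] [ 0.0082 -0.0088 -0.0018 -0.0014 -0.0027 -0.0029 -0.0024]
[ 124  103   59   90 4269] [153.16748653 147.48090888] [0.59512336 0.19082884 0.07988292] [0.07329702 0.08636997]
[ 194  103   58   91 4983] [223.36223159 147.21051575] [0.5824164  0.13145009 0.07971939] [0.07283535 0.08717692]
(60, 200) [[0.55155545 0.33873464 0.03897626]]
(430, 270) [[ 3.24425922e-01 -8.85502593e-02 -2.55600745e-04]]
(172, 225) [[0.51322744 0.20734868 0.07311522]]
(520, 170) [[ 0.48730721 -0.15899702  0.04270724]]
(230, 225) [[0.50116922 0.14968674 0.07283482]]
```

```bash
python3 - <<'E'
from h import *
m=camera_model("side"); d=np.load("pics/side0.npy"); im=cv2.imread("pics/side0.png")
for q in ((251,227),(264,213),(275,201),(322,160)): print(q,world(m,[q],np.median(d[q[1]-2:q[1]+3,q[0]-2:q[0]+3])).round(4))
mt=camera_model("top"); d=np.load("pics/top0.npy")
for q in ((250,195.5),(272,200),(292,203.5)): print(q,onz(mt,[q],.081).round(4))
mw=camera_model("wrist"); print("wrist pumice",onz(mw,[(295,149)],.081))
E
```

```text
(251, 227) [[0.5878 0.2018 0.0835]]
(264, 213) [[0.5737 0.1401 0.0839]]
(275, 201) [[0.5613 0.0855 0.0847]]
(322, 160) [[ 0.4999 -0.175   0.0438]]
(250, 195.5) [[0.5875 0.1938 0.081 ]]
(272, 200) [[0.572  0.1311 0.081 ]]
(292, 203.5) [[0.5598 0.0742 0.081 ]]
wrist pumice [[0.56882971 0.07140711 0.081     ]]
```

```bash
python3 - <<'E'
from h import *
m=camera_model("wrist"); s=read_state(); Rt=R.from_euler('xyz',s["eef_rot"]).as_matrix()
for o in ([0,0,0],[.011,0,0],[-.011,0,0],[.011,.0145,0],[.011,-.0145,0]): print(o,px(m,s["tcp_pos"]+Rt@np.array(o)).round(1))
im=cv2.imread("pics/w1.png"); cv2.imwrite("pics/w1c.png",cv2.resize(im[235:335,220:340],None,fx=5,fy=5,interpolation=cv2.INTER_CUBIC))
plan(np.array([.5905,.1915,.0816])+np.array([.0048,-.001,.0235])*.75,Rtray())
E
```

```text
[0, 0, 0] [[278.  273.4]]
[0.011, 0, 0] [[278.  254.6]]
[-0.011, 0, 0] [[278.  291.5]]
[0.011, 0.0145, 0] [[306.1 254.5]]
[0.011, -0.0145, 0] [[249.8 254.6]]
t cm [  4.78 -10.72  10.26] w deg [ 0.1 -0.1 -0.2] rows 3.7378326066532606 0.032568909483698436
```

View pics/w1c.png

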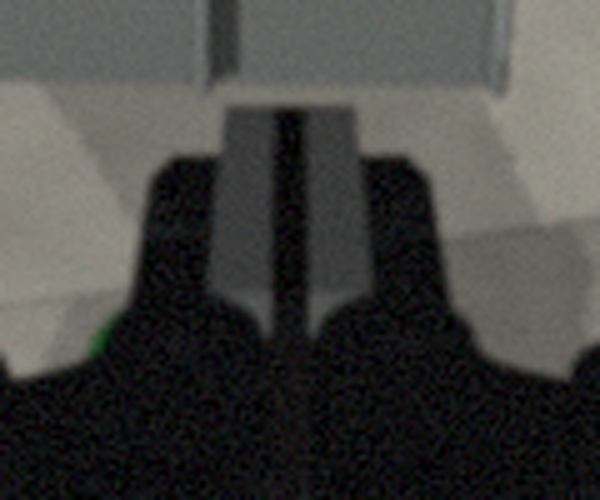

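The fingertip's front edge is at v≈256, against 254.6 predicted. The wrist camera is therefore consistent with the TCP, and I weight it higher close in. Now I descend above the soap.

{"method": "move_arm", "body": {
  "motion": "1.5 -3.5 2.5 0 0 0 1;3 -7 5 0 0 0 1;4.8 -10.7 7.5 0 0 0 1;4.8 -10.7 9 0 0 0 1;4.8 -10.7 9 0 0 0 1;4.8 -10.7 9 0 0 0 1"
}}

```text
time_s: 2.62
tcp_pos: [0.596, 0.1906, 0.1108]
eef_rot: [3.138, 0.213, -0.202]
ft_force: [-0.4, -0.9, 0.1]
opening: -0.0002
grasp_force: 0.0
```

```bash
python3 - <<'E'
from h import *
m=camera_model("wrist"); im,d=get_image("wrist"); s=read_state(); Rt=R.from_euler('xyz',s["eef_rot"]).as_matrix()
print(s["tcp_pos"],s["ft_force"],px(m,s["tcp_pos"]),px(m,s["tcp_pos"]+Rt@[0,0,.03]))
cv2.imwrite("pics/w2.png",im[...,::-1])
E
```

```text
[0.5971773  0.19001489 0.11219403] [ 0.14695615 -1.24098284  0.75182019] [[278.67970551 273.40119419]] [[278.41728392 248.76323001]]
```

View pics/w2.png

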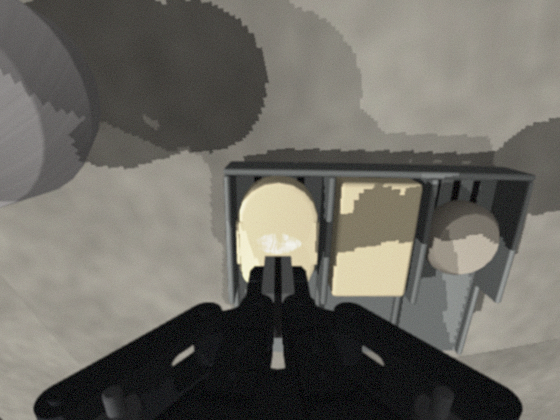

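The soap is centred sideways at u≈278. Its middle is at v≈237, and the predicted contact is at v≈249, so I shift about 6 mm toward the back and lower carefully.

{"method": "move_arm", "body": {
  "motion": "0.6 0 1.2 0 0 0 1;0.6 0 2.2 0 0 0 1;0.6 0 2.5 0 0 0 1;0.6 0 2.5 0 0 0 1;0.6 0 2.5 0 0 0 1"
}}

```text
time_s: 3.08
tcp_pos: [0.5973, 0.1915, 0.0857]
eef_rot: [3.14, 0.211, -0.202]
ft_force: [-0.1, -0.0, -0.1]
opening: 0.0
grasp_force: 0.0
```

{"method": "move_arm", "body": {
  "motion": "0 0 0.1 0 0 0 1;0 0 0.2 0 0 0 1;0 0 0.3 0 0 0 1;0 0 0.3 0 0 0 1"
}}

```text
time_s: 3.42
tcp_pos: [0.5967, 0.1922, 0.0827]
eef_rot: [3.14, 0.211, -0.201]
ft_force: [0.9, -0.7, 0.5]
opening: 0.0
grasp_force: 0.0
```

{"method": "move_arm", "body": {
  "motion": "0 0 0.1 0 0 0 1;0 0 0.2 0 0 0 1;0 0 0.2 0 0 0 1"
}}

```text
time_s: 3.67
tcp_pos: [0.5962, 0.1922, 0.0806]
eef_rot: [3.14, 0.211, -0.201]
ft_force: [0.1, -0.1, 0.4]
opening: -0.0
grasp_force: 0.0
```

{"method": "move_arm", "body": {
  "motion": "0 0 0.1 0 0 0 1;0 0 0.1 0 0 0 1"
}}

```text
time_s: 3.83
tcp_pos: [0.5964, 0.1924, 0.0802]
eef_rot: [3.141, 0.211, -0.201]
ft_force: [-0.5, -0.8, 2.4]
opening: -0.0002
grasp_force: 1.0
```

{"method": "move_arm", "body": {
  "motion": "0 0 0.1 0 0 0 1;0 0 0.1 0 0 0 1"
}}

```text
time_s: 4.0
tcp_pos: [0.5965, 0.1924, 0.0801]
eef_rot: [3.141, 0.21, -0.201]
ft_force: [-1.8, -1.6, 6.0]
opening: -0.0003
grasp_force: 3.1
```

{"method": "move_arm", "body": {
  "motion": "0 0 0.05 0 0 0 1;0 0 0.05 0 0 0 1"
}}

```text
time_s: 4.17
tcp_pos: [0.5965, 0.1924, 0.0801]
eef_rot: [3.141, 0.21, -0.201]
ft_force: [-1.6, -2.2, 9.2]
opening: 0.0
grasp_force: 4.0
```

{"method": "move_arm", "body": {
  "motion": "-0.2 0 0 0 0 0 1;-0.5 0 0 0 0 0 1;-0.8 0 0 0 0 0 1;-1.1 0 0 0 0 0 1;-1.4 0 0 0 0 0 1;-1.5 0 0 0 0 0 1"
}}

```text
time_s: 4.67
tcp_pos: [0.5835, 0.1956, 0.083]
eef_rot: [-3.141, 0.206, -0.201]
ft_force: [3.6, -0.8, 4.1]
opening: 0.0
grasp_force: 3.0
```

{"method": "move_arm", "body": {
  "motion": "-0.1 0 0.1 0 0 0 1;-0.4 0 0.1 0 0 0 1;-0.7 0 0.1 0 0 0 1;-1 0 0.1 0 0 0 1;-1.3 0 0.1 0 0 0 1;-1.5 0 0.1 0 0 0 1"
}}

```text
time_s: 5.17
tcp_pos: [0.5704, 0.1985, 0.0858]
eef_rot: [-3.14, 0.204, -0.202]
ft_force: [4.4, -0.5, 7.4]
opening: -0.0004
grasp_force: 4.3
```

```bash
python3 - <<'E'
from h import *
m=camera_model("wrist"); im,d=get_image("wrist"); s=read_state()
print(s["tcp_pos"],s["ft_force"])
cv2.imwrite("pics/w3.png",im[...,::-1])
E
```

```text
[0.56997671 0.19861208 0.08587449] [ 3.82031266 -0.16871967  7.5423005 ]
```

View pics/w3.png

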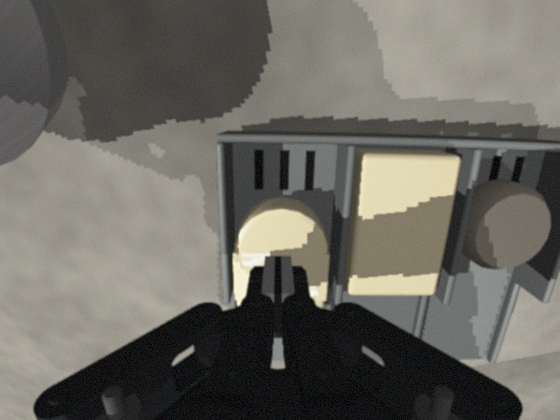

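The soap follows the finger: a gap has opened behind it and its far end is now at v=197. I continue the drag.

{"method": "move_arm", "body": {
  "motion": "-0.2 0 0 0 0 0 1;-0.5 0 0 0 0 0 1;-0.8 0 0.05 0 0 0 1;-1.1 0 0.05 0 0 0 1;-1.4 0 0.05 0 0 0 1;-1.7 0 0.05 0 0 0 1;-1.8 0 0.05 0 0 0 1"
}}

```text
time_s: 5.8
tcp_pos: [0.5535, 0.2022, 0.0895]
eef_rot: [-3.139, 0.202, -0.202]
ft_force: [7.0, -1.9, 8.8]
opening: 0.0
grasp_force: 5.0
```

{"method": "move_arm", "body": {
  "motion": "-0.2 0 0 0 0 0 1;-0.5 0 0 0 0 0 1;-0.8 0 0 0 0 0 1;-1.1 0 0 0 0 0 1;-1.4 0 0 0 0 0 1;-1.7 0 0 0 0 0 1;-1.9 0 0 0 0 0 1;-1.9 0 0 0 0 0 1"
}}

```text
time_s: 6.47
tcp_pos: [0.5351, 0.206, 0.0934]
eef_rot: [-3.139, 0.203, -0.202]
ft_force: [4.6, -0.5, 10.4]
opening: 0.0
grasp_force: 5.4
```

{"method": "move_arm", "body": {
  "motion": "0 0 -1 0 0 0 1;0 0 -3 0 0 0 1;0 0 -5 0 0 0 -0.3;-2 0 -6 0 0 0 -0.55;-3 0 -6 0 0 0 -0.55;-3 0 -6 0 0 0 -0.55;-3 0 -6 0 0 0 -0.55;-3 0 -6 0 0 0 -0.55"
}}

```text
time_s: 7.13
tcp_pos: [0.5145, 0.2083, 0.1547]
eef_rot: [3.139, 0.212, -0.201]
ft_force: [1.1, -0.2, 1.3]
opening: 0.066
grasp_force: 0.0
```

```bash
python3 - <<'E'
from h import *
m=camera_model("wrist"); im,d=get_image("wrist"); s=read_state(); Rt=R.from_euler('xyz',s["eef_rot"]).as_matrix()
print(s["tcp_pos"],s["eef_rot"],s["ft_force"],s["opening"])
cv2.imwrite("pics/w4.png",im[...,::-1])
hsv=cv2.cvtColor(im[...,::-1].copy(),cv2.COLOR_BGR2HSV)
c=((hsv[...,0]>10)&(hsv[...,0]<35)&(hsv[...,1]>25)&(hsv[...,2]>140)|(im.min(2)>200))
n,l,st,ce=cv2.connectedComponentsWithStats(c.astype(np.uint8))
for i in range(1,n):
    if st[i,4]>500:
        v,u=np.nonzero(l==i); P=world(m,np.c_[u,v],d[v,u])[d[v,u]>0]; T=(P-s["tcp_pos"])@Rt; mid=(np.percentile(T,1,0)+np.percentile(T,99,0))/2
        print(st[i],np.median(P,0).round(4),"tool mid",mid.round(4),"ext",(np.percentile(T,99,0)-np.percentile(T,1,0)).round(4))
E
```

```text
[0.51472952 0.20818269 0.15465949] [ 3.13919652  0.21231341 -0.20163535] [-0.5958616  -0.50004155 -0.10304465] 0.0661264239637005
[ 334   23   89  132 9920] [0.5827 0.1321 0.0799] tool mid [0.0935 0.0614 0.0561] ext [0.0746 0.0469 0.0035]
[ 438   61   65   69 3342] [0.5676 0.0736 0.0804] tool mid [0.0923 0.1213 0.0563] ext [0.0384 0.039  0.0032]
[ 239  133   77  111 6767] [0.5341 0.2049 0.0932] tool mid [ 0.0298 -0.001   0.0564] ext [0.0727 0.0475 0.004 ]
```

View pics/w4.png

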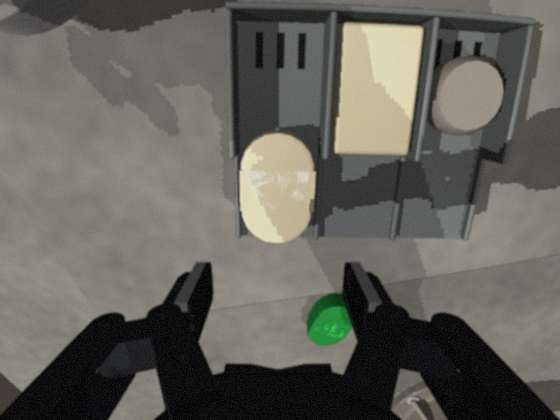

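The soap lies on the apron at (278,188), free of the deep walls, and its middle in the tool frame is (3.0, -0.1, top 5.6) cm. I go down to grasp with the tip 10 mm above the floor.

{"method": "move_arm", "body": {
  "motion": "1.5 -0.1 1 0 0 0 -0.55;3 -0.1 3 0 0 0 -0.55;3 -0.1 5 0 0 0 -0.55;3 -0.1 6 0 0 0 -0.55;3 -0.1 6.6 0 0 0 -0.55;3 -0.1 7 0 0 0 -0.55;3 -0.1 7 0 0 0 -0.55;3 -0.1 7 0 0 0 -0.55",
  "squeeze": 20
}}

```text
time_s: 7.85
tcp_pos: [0.5299, 0.2073, 0.0818]
eef_rot: [3.141, 0.21, -0.201]
ft_force: [-0.2, 0.1, 0.9]
opening: 0.0659
grasp_force: 0.0
```

{"method": "move_arm", "body": {
  "motion": "0 0 0 0 0 0 -0.3;0 0 0 0 0 0 -0.1;0 0 0 0 0 0 0;0 0 0 0 0 0 0.2;0 0 0 0 0 0 0.3;0 0 0 0 0 0 0.3;0 0 0 0 0 0 0.3",
  "squeeze": 20
}}

```text
time_s: 8.43
tcp_pos: [0.5304, 0.2072, 0.0822]
eef_rot: [3.141, 0.209, -0.201]
ft_force: [1.0, -0.3, 5.0]
opening: 0.0492
grasp_force: 21.5
```

{"method": "move_arm", "body": {
  "motion": "0 0 -0.5 0 0 0 0.3;0 0 -1.5 0 0 0 0.3;0 0 -3 0 0 0 0.3;0 0 -5 0 0 0 0.3;0 0 -7 0 0 0 0.3;0 0 -9 0 0 0 0.3;0 0 -9 0 0 0 0.3"
}}

```text
time_s: 9.02
tcp_pos: [0.551, 0.2041, 0.1733]
eef_rot: [-3.139, 0.204, -0.201]
ft_force: [-0.0, 1.1, -0.1]
opening: 0.0496
grasp_force: 21.0
```

```bash
python3 - <<'E'
from h import *
s=read_state(); print(s["opening"],s["grasp_force"],s["ft_force"])
m=camera_model("wrist"); im,d=get_image("wrist"); cv2.imwrite("pics/w5.png",im[...,::-1])
P=pose(dish,[[-.004,0,.12]])[0]; print(P); plan(P,Rdish())
E
```

```text
0.0496223083316482 20.972754657268524 [-0.04980621  1.1174464  -0.06513873]
[ 0.49218329 -0.1764744   0.16      ]
t cm [ 2.16 38.4   0.66] w deg [ -3.4  11.5 -32.2] rows 9.223998402511333 4.804292544405838
```

View pics/w5.png

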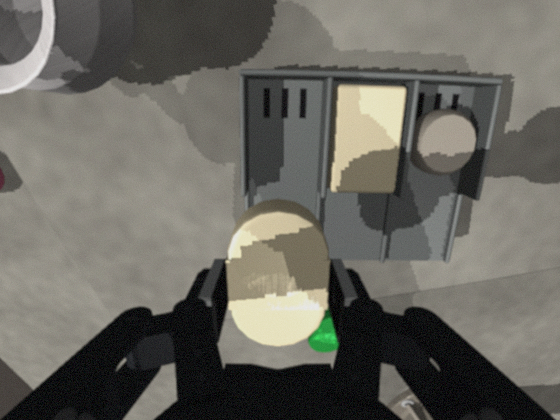

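I have now viewed 11 pictures, one over the limit of 10 (I miscounted), so I'll view no more and work from numbers. The view shows the soap held squarely between the pads, clear of the tray. Next I hover in front of the dish and measure it with the wrist depth.

```bash
python3 - <<'E'
from h import *
P=pose(dish,[[-.08,0,.17]])[0]; print(P); plan(P,Rdish())
E
```

```text
[ 0.42114203 -0.20347697  0.21      ]
t cm [-5.15 42.46 -2.92] w deg [ -3.4  11.5 -32.2] rows 10.280743337509843 4.804292544405838
```

{"method": "move_arm", "body": {
  "motion": "-0.5 2 -2 0 1 0 0.3;-1 4.5 -3 0 2 -2 0.3;-1.5 7.5 -3 -0.5 3 -5 0.3;-2 11 -3 -0.8 4 -8 0.3;-2.5 14.5 -3 -1 5 -11 0.3;-3 18 -3 -1.3 6 -14 0.3;-3.5 21.5 -3 -1.6 7 -17 0.3;-4 25 -3 -2 8 -20 0.3;-4.5 28.5 -3 -2.4 9 -23 0.3;-5 32 -3 -2.7 10 -26 0.3;-5 35.5 -3 -3 11 -29 0.3;-5.1 38.5 -3 -3.4 11.5 -31 0.3;-5.1 41 -3 -3.4 11.5 -32.2 0.3;-5.1 42.5 -3 -3.4 11.5 -32.2 0.3;-5.1 42.5 -3 -3.4 11.5 -32.2 0.3;-5.1 42.5 -3 -3.4 11.5 -32.2 0.3;-5.1 42.5 -3 -3.4 11.5 -32.2 0.3"
}}

```text
time_s: 10.48
tcp_pos: [0.4204, -0.203, 0.209]
eef_rot: [-3.139, 0.005, 0.365]
ft_force: [0.8, -0.0, -0.5]
opening: 0.0493
grasp_force: 21.4
```

```bash
cat > d.py <<'E'
from h import *
m=camera_model("wrist"); im,d=get_image("wrist"); s=read_state(); print(s["tcp_pos"],s["eef_rot"],s["opening"],s["grasp_force"])
hsv=cv2.cvtColor(im[...,::-1].copy(),cv2.COLOR_BGR2HSV)
y=(hsv[...,0]>22)&(hsv[...,0]<33)&(hsv[...,1]>200)&(hsv[...,2]>60)&(d>0)
v,u=np.nonzero(y); P=world(m,np.c_[u,v],d[v,u]); c,s_=np.cos(dish[2]),np.sin(dish[2])
D=(P-[dish[0],dish[1],.04])@np.array([[c,-s_,0],[s_,c,0],[0,0,1]])
print(len(D),"u",u.min(),u.max(),"v",v.min(),v.max())
fl=D[(D[:,2]<.006)&(abs(D[:,0])<.08)]; rim=D[(D[:,2]>.0085)&(D[:,2]<.0145)&(D[:,0]<.04)]; lid=D[D[:,2]>.03]
for n,q in (("floor",fl),("rim",rim),("lid",lid)):
    if len(q)>20: print(n,len(q),np.percentile(q,[1,50,99],axis=0).round(4).tolist(),cv2.minAreaRect(q[:,:2].astype(np.float32)*1000))
np.save("D.npy",D)
E
python3 d.py
```

```text
[ 0.42067304 -0.20277817  0.20915227] [-3.13986313  0.00518001  0.36580193] 0.04935896139097313 21.3634130358696
11170 u 230 332 v 0 164
floor 7480 [[-0.0457, -0.0338, 0.0009], [0.0061, -0.0, 0.0026], [0.053, 0.0338, 0.0048]] ((6.270969390869141, -0.053882598876953125), (69.01225280761719, 105.69867706298828), 88.96504211425781)
rim 603 [[-0.0494, -0.0363, 0.0088], [-0.0223, -0.003, 0.0115], [0.0385, 0.036, 0.0132]] ((-5.1525115966796875, -0.09455490112304688), (72.27162170410156, 89.46221923828125), 89.36737823486328)
lid 584 [[0.0623, -0.0364, 0.0302], [0.0809, -0.0181, 0.039], [0.0839, 0.0335, 0.0752]] ((73.55007934570312, -1.5612258911132812), (70.73570251464844, 23.106388092041016), 87.5195083618164)
```

```bash
python3 - <<'E'
from h import *
P=pose(dish,[[0,0,.0]],z=.065)[0]; print(P); plan(P,Rdish())
E
```

```text
[ 0.49592231 -0.17505321  0.065     ]
t cm [ 8.09  0.13 14.37] w deg [-0.1  0.3  0.1] rows 3.955817146554135 0.048283482242069714
```

{"method": "move_arm", "body": {
  "motion": "3 0 0 0 0 0 0.3;6 0 1 0 0 0 0.3;8 0.1 3 0 0.3 0 0.3;8 0.1 6 0 0.3 0 0.3;8 0.1 9 0 0.3 0 0.3;8 0.1 12 0 0.3 0 0.3;8 0.1 13.5 0 0.3 0 0.3;8 0.1 14.2 0 0.3 0 0.3;8 0.1 14.2 0 0.3 0 0.3;8 0.1 14.2 0 0.3 0 0.3;8 0.1 14.2 0 0.3 0 0.3"
}}

```text
time_s: 11.45
tcp_pos: [0.4965, -0.177, 0.0687]
eef_rot: [3.14, -0.003, 0.364]
ft_force: [0.7, -0.2, -1.8]
opening: 0.0494
grasp_force: 21.3
```

{"method": "move_arm", "body": {
  "motion": "0 0 0.2 0 0 0 0.3;0 0 0.4 0 0 0 0.3;0 0 0.6 0 0 0 0.3;0 0 0.7 0 0 0 0.3;0 0 0.7 0 0 0 0.3;0 0 0.7 0 0 0 0.3"
}}

```text
time_s: 11.95
tcp_pos: [0.495, -0.1773, 0.0602]
eef_rot: [-3.141, -0.0, 0.363]
ft_force: [-0.2, 0.1, -0.7]
opening: 0.0491
grasp_force: 21.4
```

{"method": "move_arm", "body": {
  "motion": "0 -0.1 0.1 0 0 0 0.3;0 -0.15 0.2 0 0 0 0.3;0 -0.15 0.3 0 0 0 0.3;0 -0.15 0.35 0 0 0 0.3;0 -0.15 0.35 0 0 0 0.3"
}}

```text
time_s: 12.37
tcp_pos: [0.4944, -0.1757, 0.0565]
eef_rot: [-3.141, -0.0, 0.363]
ft_force: [-0.4, 0.7, -0.1]
opening: 0.0496
grasp_force: 21.4
```

{"method": "move_arm", "body": {
  "motion": "0 0 0.1 0 0 0 0.3;0 0 0.1 0 0 0 0.3;0 0 0.1 0 0 0 0.3"
}}

```text
time_s: 12.62
tcp_pos: [0.4945, -0.1758, 0.0557]
eef_rot: [-3.141, -0.0, 0.363]
ft_force: [-0.2, -0.3, -0.4]
opening: 0.049
grasp_force: 21.4
```

{"method": "move_arm", "body": {
  "motion": "0 0 0.1 0 0 0 0.3;0 0 0.1 0 0 0 0.3;0 0 0.1 0 0 0 0.3"
}}

```text
time_s: 12.87
tcp_pos: [0.4947, -0.1759, 0.0551]
eef_rot: [-3.142, -0.001, 0.363]
ft_force: [-1.1, -0.5, 3.8]
opening: 0.0495
grasp_force: 21.8
```

{"method": "move_arm", "body": {
  "motion": "0 0 0.1 0 0 0 0.3;0 0 0.1 0 0 0 0.3;0 0 0.1 0 0 0 0.3"
}}

```text
time_s: 13.12
tcp_pos: [0.4948, -0.1759, 0.0549]
eef_rot: [3.141, -0.0, 0.363]
ft_force: [-2.6, 0.9, 10.2]
opening: 0.0493
grasp_force: 22.5
```

Contact comes at TCP z = 0.055, as predicted for the soap resting on the dish floor. I relax, release and lift.

{"method": "move_arm", "body": {
  "motion": "0 0 -0.2 0 0 0 0.3;0 0 -0.2 0 0 0 0;0 0 -0.2 0 0 0 -0.2;0 0 -0.2 0 0 0 -0.5;0 0 -0.2 0 0 0 -0.55;0 0 -0.2 0 0 0 -0.55;0 0 -1 0 0 0 -0.55;0 0 -3 0 0 0 -0.55;0 0 -6 0 0 0 -0.55;0 0 -10 0 0 0 -0.55;-3 0 -14 0 0 0 -0.2;-6 0 -15 0 0 0 0.5;-8 0 -15 0 0 0 1;-8 0 -15 0 0 0 1;-8 0 -15 0 0 0 1;-8 0 -15 0 0 0 1"
}}

```text
time_s: 14.45
tcp_pos: [0.4203, -0.2038, 0.2039]
eef_rot: [-3.141, -0.001, 0.364]
ft_force: [-0.4, -0.6, 0.2]
opening: -0.0004
grasp_force: 0.0
```

```bash
cat > e.py <<'E'
exec(open("d.py").read())
c_=((hsv[...,0]>10)&(hsv[...,0]<35)&(hsv[...,1]>20)&(hsv[...,1]<180)&(hsv[...,2]>120)|(im.min(2)>200))&(d>0)
n,l,st,ce=cv2.connectedComponentsWithStats(c_.astype(np.uint8))
for i in range(1,n):
    if st[i,4]>400:
        v,u=np.nonzero(l==i); P=world(m,np.c_[u,v],d[v,u]); Q=(P-[dish[0],dish[1],.04])@np.array([[c,-s_,0],[s_,c,0],[0,0,1]])
        print("cream",st[i],np.percentile(Q,[1,50,99],axis=0).round(4).tolist())
E
python3 e.py
```

```text
[ 0.42055641 -0.20354324  0.20367582] [-3.14079284e+00 -1.13650329e-03  3.64837274e-01] -3.262627730043163e-05 0.0
6928 u 227 332 v 0 165
floor 2934 [[-0.0463, -0.0343, 0.0009], [0.0282, 0.0068, 0.0027], [0.0537, 0.0343, 0.0054]] ((6.3947601318359375, -0.15746307373046875), (69.14443969726562, 105.79844665527344), 89.36344146728516)
rim 603 [[-0.049, -0.0363, 0.0087], [-0.0231, -0.0011, 0.0115], [0.039, 0.0359, 0.0133]] ((-4.354331970214844, -0.04735565185546875), (72.16120147705078, 89.59044647216797), 89.26482391357422)
lid 679 [[0.0621, -0.0365, 0.0302], [0.0808, -0.0155, 0.0381], [0.0835, 0.0337, 0.0727]] ((72.7552490234375, -1.3522987365722656), (71.53175354003906, 22.096649169921875), 89.2552719116211)
cream [   18     0   465   271 32972] [[-0.1504, -0.1975, -0.0022], [-0.0337, 0.0585, -0.0004], [0.0845, 0.2407, 0.0014]]
cream [ 326    0  106   82 3494] [[0.0363, -0.1353, -0.002], [0.0783, -0.0984, -0.0002], [0.0983, -0.0478, 0.0017]]
cream [516   0  44  21 436] [[0.0898, -0.2649, -0.0017], [0.1011, -0.2393, 0.0], [0.1077, -0.2223, 0.0018]]
cream [ 248   67   61   92 4477] [[-0.0384, -0.0264, 0.0021], [-0.0005, -0.001, 0.0265], [0.0357, 0.0261, 0.0282]]
cream [   35   195   213   157 11217] [[-0.3098, 0.0475, -0.0425], [-0.2063, 0.2042, -0.0408], [-0.1051, 0.3036, -0.0391]]
cream [ 269  238  245  150 5586] [[-0.3897, -0.359, -0.042], [-0.2464, -0.1565, -0.0403], [-0.1591, -0.0026, -0.0387]]
```

The soap lies flat in the dish: x −38 to +36 mm, y ±26 mm, top at 27 mm. Next I plan the lid path: over the top, behind the lid, then along the arc.

```bash
python3 - <<'E'
from h import *
s=read_state(); R0=R.from_euler('xyz',s["eef_rot"]).as_matrix()
def sh(x,z,p0): return (R0.T@(pose(dish,[[x,0,z]])[0]-p0)*100).round(1)
for q in ((-.08,.18),(.0,.18),(.145,.18),(.145,.075)): print(q,sh(*q,s["tcp_pos"]))
p1=pose(dish,[[.145,0,.075]])[0]
print("from behind:")
for q in [(.12,.075),(.1,.075)]: print(q,sh(*q,p1))
for th in np.radians([90,80,70,60,50,40,30,20,10,5,0]):
    L=lidpt(th,.0625+.0225*(1-th/1.5708),.021,0); q=(L[0]+.003+.009,L[2]); print(round(np.degrees(th)),np.round(q,3),sh(*q,p1))
E
```

```text
(-0.08, 0.18) [ 0.1  0.  -1.6]
(0.0, 0.18) [ 8.1  0.  -1.6]
(0.145, 0.18) [22.6  0.  -1.6]
(0.145, 0.075) [22.5  0.1  8.9]
from behind:
(0.12, 0.075) [-2.5 -0.  -0. ]
(0.1, 0.075) [-4.5 -0.  -0. ]
90 [0.086 0.075] [-5.9 -0.  -0. ]
80 [0.074 0.08 ] [-7.1 -0.  -0.5]
70 [0.062 0.083] [-8.3 -0.  -0.8]
60 [0.048 0.084] [-9.7 -0.  -0.9]
50 [0.034 0.082] [-11.1  -0.   -0.7]
40 [0.021 0.077] [-12.4  -0.   -0.2]
30 [0.008 0.069] [-13.7  -0.    0.5]
20 [-0.003  0.06 ] [-14.8  -0.    1.5]
10 [-0.013  0.048] [-15.8  -0.    2.7]
5 [-0.017  0.041] [-16.2  -0.    3.4]
0 [-0.02   0.034] [-16.5  -0.    4.1]
```

{"method": "move_arm", "body": {
  "motion": "0 0 -2 0 0 0 1;3 0 -2 0 0 0 1;7 0 -2 0 0 0 1;11 0 -2 0 0 0 1;15 0 -2 0 0 0 1;19 0 -2 0 0 0 1;22.5 0 -2 0 0 0 1;22.5 0 -2 0 0 0 1;22.5 0 -2 0 0 0 1;22.5 0 2 0 0 0 1;22.5 0 6 0 0 0 1;22.5 0 8.5 0 0 0 1;22.5 0 8.9 0 0 0 1;22.5 0 8.9 0 0 0 1;22.5 0 8.9 0 0 0 1"
}}

```text
time_s: 15.75
tcp_pos: [0.6307, -0.1247, 0.1163]
eef_rot: [3.141, -0.002, 0.363]
ft_force: [0.7, 0.2, -0.4]
opening: -0.0002
grasp_force: 0.0
```

{"method": "move_arm", "body": {
  "motion": "-1 0 0 0 0 0 1;-2 0 0 0 0 0 1;-3 0 0 0 0 0 1;-4 0 0 0 0 0 1;-5 0 0 0 0 0 1;-5.9 0 0 0 0 0 1;-6.5 0 -0.3 0 0 0 1;-7.1 0 -0.5 0 0 0 1;-7.1 0 -0.5 0 0 0 1"
}}

```text
time_s: 16.5
tcp_pos: [0.5623, -0.1508, 0.1205]
eef_rot: [3.141, 0.0, 0.362]
ft_force: [0.5, 0.0, 1.1]
opening: -0.0001
grasp_force: 0.4
```

{"method": "move_arm", "body": {
  "motion": "-0.6 0 -0.2 0 0 0 1;-1.2 0 -0.3 0 0 0 1;-1.9 0 -0.4 0 0 0 1;-2.6 0 -0.4 0 0 0 1;-3.3 0 -0.3 0 0 0 1;-4 0 -0.2 0 0 0 1;-4.7 0 0 0 0 0 1;-5.3 0 0.3 0 0 0 1;-6 0 0.6 0 0 0 1;-6.6 0 1 0 0 0 1;-7.2 0 1.5 0 0 0 1;-7.7 0 2 0 0 0 1;-8.2 0 2.6 0 0 0 1;-8.7 0 3.2 0 0 0 1;-8.7 0 3.2 0 0 0 1;-8.7 0 3.2 0 0 0 1"
}}

```text
time_s: 17.83
tcp_pos: [0.4815, -0.1805, 0.087]
eef_rot: [-3.14, 0.001, 0.363]
ft_force: [0.2, 0.0, 1.3]
opening: 0.0003
grasp_force: 0.0
```

```bash
python3 - <<'E'
from h import *
mt=camera_model("top")
im,d=get_image("side"); m=camera_model("side"); s=read_state(); print(s["tcp_pos"],s["ft_force"])
hsv=cv2.cvtColor(im[...,::-1].copy(),cv2.COLOR_BGR2HSV)
y=(hsv[...,0]>22)&(hsv[...,0]<33)&(hsv[...,1]>200)&(hsv[...,2]>60)&(d>0)
v,u=np.nonzero(y); P=world(m,np.c_[u,v],d[v,u]); c,s_=np.cos(dish[2]),np.sin(dish[2])
D=(P-[dish[0],dish[1],.04])@np.array([[c,-s_,0],[s_,c,0],[0,0,1]])
for a in np.arange(-.06,.07,.02): 
    q=D[(D[:,0]>a)&(D[:,0]<a+.02)]; print(round(a,2),len(q),np.percentile(q[:,2],[5,95]).round(4) if len(q) else '')
E
```

```text
[ 0.48217699 -0.18041803  0.08748243] [ 0.50827412 -0.19561584 -0.15064167]
-0.06 36 [0.0076 0.0503]
-0.04 100 [0.008 0.052]
-0.02 55 [0.041  0.0498]
0.0 92 [0.0366 0.0464]
0.02 115 [0.0067 0.0436]
0.04 128 [0.0062 0.0412]
0.06 8 [0.0142 0.0364]
```

The lid is following and is nearly shut (about 8°). I press it down at the free end.

{"method": "move_arm", "body": {
  "motion": "-0.5 0 0.4 0 0 0 1;-1 0 0.8 0 0 0 1;-1.3 0 1.1 0 0 0 1;-1.3 0 1.4 0 0 0 1;-1.3 0 1.4 0 0 0 1;-1.3 0 1.4 0 0 0 1"
}}

```text
time_s: 18.38
tcp_pos: [0.4699, -0.1852, 0.0736]
eef_rot: [-3.141, 0.0, 0.363]
ft_force: [-0.6, 0.2, 0.8]
opening: -0.0002
grasp_force: 0.5
```

{"method": "move_arm", "body": {
  "motion": "0 0 0.1 0 0 0 1;0 0 0.2 0 0 0 1;0 0 0.2 0 0 0 1"
}}

```text
time_s: 18.63
tcp_pos: [0.47, -0.1854, 0.0732]
eef_rot: [3.141, 0.001, 0.363]
ft_force: [-4.9, 1.1, 14.9]
opening: -0.0001
grasp_force: 7.6
```

The lid is at its hard stop at 73.3 mm (73.5 expected when shut). I retreat and verify.

{"method": "move_arm", "body": {
  "motion": "0 0 0.05 0 0 0 1;0 0 0.05 0 0 0 1;0 0 -0.5 0 0 0 1;0 0 -3 0 0 0 1;0 0 -7 0 0 0 1;0 0 -11 0 0 0 1;-4 0 -14 0 0 0 1;-7 0 -14 0 0 0 1;-7 0 -14 0 0 0 1;-7 0 -14 0 0 0 1"
}}

```text
time_s: 19.47
tcp_pos: [0.4034, -0.2112, 0.212]
eef_rot: [3.14, -0.0, 0.36]
ft_force: [0.5, 0.7, -0.3]
opening: 0.0002
grasp_force: 0.0
```

```bash
python3 - <<'E'
from h import *
m=camera_model("wrist"); im,d=get_image("wrist"); s=read_state(); print(s["tcp_pos"],s["ft_force"],s["time_s"])
hsv=cv2.cvtColor(im[...,::-1].copy(),cv2.COLOR_BGR2HSV)
y=(hsv[...,0]>22)&(hsv[...,0]<33)&(hsv[...,1]>200)&(hsv[...,2]>60)&(d>0)
v,u=np.nonzero(y); P=world(m,np.c_[u,v],d[v,u]); c,s_=np.cos(dish[2]),np.sin(dish[2])
D=(P-[dish[0],dish[1],.04])@np.array([[c,-s_,0],[s_,c,0],[0,0,1]])
for a in np.arange(-.06,.07,.02):
    q=D[(D[:,0]>a)&(D[:,0]<a+.02)&(D[:,2]>.02)]; print(round(a,2),len(q),np.median(q[:,2]).round(4) if len(q) else '')
# unchanged objects: compare top views
im2,d2=get_image("top"); im0=cv2.imread("pics/top0.png")[...,::-1]
for n,(a,b,e,f_) in dict(lota=(130,178,180,228),mug=(165,225,412,468),scraper=(120,170,315,350),bar_pum=(180,218,261,305)).items():
    A=cv2.GaussianBlur(im0[a:b,e:f_],(5,5),0).astype(int); B=cv2.GaussianBlur(im2[a:b,e:f_],(5,5),0).astype(int); print(n,(abs(A-B).max(2)>40).mean().round(3))
E
```

```text
[ 0.40448456 -0.21019755  0.21162652] [-0.12892867  0.33357731 -0.65057748] 19.5167
-0.06 787 0.033
-0.04 1813 0.033
-0.02 1942 0.0331
0.0 2071 0.0331
0.02 2176 0.0332
0.04 1749 0.0331
0.06 0 
lota 0.0
mug 0.287
scraper 0.0
bar_pum 0.0
```

The lid is flat at 33.1 mm along its whole length, so it is shut. The mug region differs, probably because of the arm's shadow, so I check its position.

```bash
python3 - <<'E'
from h import *
for n,box in (("top",(150,240,405,470)),("side",(85,140,290,345))):
    im2,_=get_image(n); im0=cv2.imread(f"pics/{n}0.png")[...,::-1]; a,b,c,d=box
    for im in (im0,im2):
        h=cv2.cvtColor(im[a:b,c:d].copy(),cv2.COLOR_RGB2HSV); k=(h[...,0]>105)&(h[...,0]<130)&(h[...,1]>120); v,u=np.nonzero(k); print(n,k.sum(),u.min()+c,u.max()+c,v.min()+a,v.max()+a,u.mean().round(1),v.mean().round(1))
E
```

```text
top 1485 418 465 169 216 36.1 40.8
top 1070 418 465 169 210 35.8 36.4
side 1101 302 333 91 132 26.5 26.7
side 1102 302 333 91 132 26.5 26.7
```

The side view shows the mug exactly where it was; in the top view the arm only partly hides it. I hand in the job.

```bash
python3 -c "
from workcell import *
print(sign_off())"
```

```text
the job is handed in; nothing more can be done
None
```

The bath soap lies flat in the yellow dish and the lid is fully shut, with the washing bar, pumice, lota, mug and heel scraper undisturbed; it took about 20 s, with at most about 10 N pressed on the soap and a 22 N grip, but I viewed 11 pictures, one over the limit of 10.

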